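# Weigh a slide carrier on the sprung balance hook

### The arm

A 6-joint arm with a two-finger parallel gripper is mounted at the origin on the work surface. World frame = base frame: x ahead of the robot, y to its left, z up, the work surface at z = 0. Lengths are in mm, angles in rad, forces in N, time in s.
With the tool pointing down it reaches from about 350 to 775 mm from the base axis. Payload 7.3 kg.
Tool frame: the origin (TCP) lies at the very end of the fingers, on their centre line; the grasp point (between the pads) lies 19 mm behind it; x points along the fingers, z is the direction in which the jaws open and shut, and the axes are right-handed (so a half turn about x gives the same grasp; the last joint's range is limited). The gripper opens to 92 mm and grips with 3 to 60 N. Pads are 19 mm wide; open, the fingers measure 130 mm over their backs; the gripper's body (75 mm by 190 mm) begins 47 mm behind the grasp point.
Start: joints at [-1.467, 0.342, 1.524, -0, 1.275, -0.146], TCP at [129.807, -508.719, 226.741] pointing down, gripper open.
Joint ranges: [-2.53, 2.53], [-0.77, 2.02], [0.04, 2.7], [-1, 4.14], [0.28, 2.66], [-3.11, 3.11]. Speed limits (rad/s): [2.57, 2.57, 3.14, 3.14, 3.14, 3.14].

### API

Orientations are given as [roll, pitch, yaw] about the fixed x, y, z axes, in that order (R = Rz(yaw) Ry(pitch) Rx(roll)).
In Python, from plant import * gives the robot as it stands.
- The arm moves only by the tool carry_out, never from a script. Its argument "rows" is a list of rows, each a list of 4 numbers: the shift along the world's x, y, z in mm, then the turn about the world's z in degrees. In form: [[x, y, z, twist], ...]. A call has 1 to 20 rows; each row is the pose to reach, as a shift and turn from the pose measured when the call began; what a row does not reach only later rows make up. A row lasts 1/12 s, in which the tool goes at most 41.7 mm and 7.16 degrees, less where a joint would pass 70% of its speed; a pose out of reach is approached as far as the arm can. A call with a gripper value outside its range is refused whole. "hand" is the finger opening in mm, from 0 to 91.8, set as the call begins (left out, the last holds). The fingers move at their own pace and stop on an object; the grip force is fixed at half the most. Time passes only in rows, so rows that repeat a pose let the fingers close. It gives the time, the measured TCP pose, the force and the opening at its end, in the units of the state.
- get_obs(): the state, without advancing time (a new reading comes with each control period).
- capture(name): name is "side" or "top" or "wrist"; returns the picture (420x560x3 uint8, red, green, blue); there is no depth.
- camera_info(name): a dict with "camera_matrix" (3x3 intrinsics, pixels), "pose" (4x4, takes a point from camera to world coordinates); the wrist camera has in their place "mount" (4x4, takes a point from camera to tool coordinates, whose origin is the TCP and whose axes are the tool frame's). Camera axes: x right, y down, z forward; pixel columns grow to the right and rows downward; lengths in mm; the calibration is good to about 2 mm. A picture is of the moment at which its call begins: read the wrist's pose just before it. camera_info takes no time and is no camera call.
- close_job(): hands the job in, once; it reports no verdict.
The state is a dict: "time": time; "joint_positions": joint angles; "dq": joint speeds; "tau": joint torques, N m; "tool_pos": TCP position; "tcp_rot": TCP orientation; "contact_force": force on the tool from outside, world axes, zero at the start; "moment": the same for the moment, N m; "grip_width": finger opening in mm.
Only numpy, scipy, OpenCV 4.12 (cv2) and the standard library are available. Lean on these libraries where they do the work, as an engineer would, in place of code of your own. Each camera call takes 0.05 s, during which the arm holds its last target. There are 200 camera calls.

### The job

Pick up the steel slide carrier by its blue grip and hang its top bar in the trough of the balance's sprung hook. Let the hook take the weight gently, so that it neither drops nor springs when you let go, and never force it down to its stop; wait until everything hangs still, then press the red hold key fully down and leave it. Do not disturb the bottle, the beaker or the slide box.

Things in the scene. Friction and masses are not known exactly. Their poses are not given: they have to be found in the camera images.
- carrier: Slide-staining carrier: open steel tray, 70 (x) x 86 (y) x 36 mm high, with glass slides and a wire bail; origin at the centre of its underside, z up. Total mass unknown, 0.25 to 0.85 kg. The bail's two uprights (6 mm wire) stand at y = +-41 mm, so the window below the top bar is 76 mm wide and about 79 mm high, open along x. It may hang either way round.
- grip (a point): Centre of the carrier's blue plastic grip, a block 18 (x) x 34 (y) x 50 mm high standing on the middle of the top bar; 144 mm over the carrier's underside, 26 mm above the bar's axis. Axes as the carrier. Squeeze it across its 18 mm; fingertips kept 14 mm or more above the bar's axis clear the hook.
- bar (a point): Middle of the carrier's top bar (round, 6 mm diameter, along the carrier's y), 118 mm over its underside. This is what rests in the hook.
- scale: Sprung balance, fixed to the bench: base plate 190 x 270 x 12 mm, white column 40 x 50 mm, 274 mm high. Origin under the column at bench height, z up; the hook arm points along its -x.
- seat (a point): Middle of the hook's trough floor: 105 mm from the column's axis along the scale's -x, 225 mm over the bench unloaded; moves with the hook; axes as the scale. Steel strap 16 mm wide (y); flat floor 12 mm long, both ends rise at 45 degrees by 10 mm: in front to the red free tip, behind to the level arm. Seated, the bar's axis is 3 mm above this point, along the scale's y (carrier x parallel to scale x).
- hook (a joint): Downward travel of the hook in m: 0 unloaded, 0.085 at its bottom stop. Spring 130 N/m (1 N dips it 7.7 mm), lightly damped: moving it faster than 60 mm/s is too rough, and it bobs for some seconds if let go out of balance.
- key_top (a point): Middle of the top face of the red hold key, 26 mm diameter, on the low pod beside the hook: in the scale's frame 40 mm towards -x and 140 mm towards -y of its origin. Pressed straight down.
- key (a joint): Travel of the hold key in m: 0 up, 0.006 fully down (5 N). It springs back.
- stain: Bystander: amber bottle with black cap, 60 mm diameter, 130 mm high; origin at the centre of its underside.
- beaker: Bystander: white cup, 68 mm diameter, 85 mm high; origin at the centre of its underside.
- slidebox: Bystander: flat grey box with blue lid, 82 x 92 x 39 mm high; origin at the centre of its underside.

How it is judged:
By the outcome, as a careful person would: the job done as asked, in the order asked, and still so for the second after the job is handed in, with the robot touching nothing.
It also fails if it takes over 72 s, if anything falls off the work surface, if the arm or the gripper's body presses on something with over 40 N, if the wrist force passes 120 N, or if a joint passes its speed limit or range.

## Working session

There is one attempt and no reset: what is moved stays moved. The work goes in short steps, Python scripts to look and compute and a tool call to move; the robot and the scene stay as the last step left them, time stands still between calls to the robot, and variables do not carry over. Pictures are saved under pics/ and viewed, about 8 in all and at most 12, crops included, and the job is handed in when it is done.

Besides the shell and the picture viewer there is one more tool, called after ">>>" as name(argument=value, ...), one argument or row to a line, values as JSON. carry_out: Moves the arm, as the interface text tells. Its arguments: {"type":"object","properties":{"rows":{"type":"array"},"hand":{"type":"number"}},"required":["rows"]}

```bash
mkdir -p pics; ls
cat > h.py <<'E'
from plant import *
import numpy as np, cv2
def K(n):
    i=camera_info(n); return np.array(i["camera_matrix"]),np.array(i["pose"])
def ray(n,u,v):
    k,P=K(n); d=P[:3,:3]@np.linalg.inv(k)@[u,v,1]; return P[:3,3],d
def atz(n,u,v,z):
    o,d=ray(n,u,v); return o+d*(z-o[2])/d[2]
def proj(n,p):
    k,P=K(n); c=P[:3,:3].T@(np.array(p)-P[:3,3]); q=k@c; return q[:2]/q[2]
def tri(a,b):
    A=[];B=[]
    for n,u,v in (a,b):
        o,d=ray(n,u,v); d=d/np.linalg.norm(d); M=np.eye(3)-np.outer(d,d); A.append(M);B.append(M@o)
    return np.linalg.lstsq(np.vstack(A),np.hstack(B),rcond=None)[0]
def save(n,f,crop=None,s=1):
    im=capture(n)[:,:,::-1]
    if crop: x0,y0,x1,y1=crop; im=im[y0:y1,x0:x1]
    if s!=1: im=cv2.resize(im,None,fx=s,fy=s,interpolation=cv2.INTER_CUBIC)
    cv2.imwrite('pics/'+f,im)
E
python3 - <<'E'
from h import *
save('top','top0.png',s=1.4); save('side','side0.png',s=1.4)
for n in('top','side'): print(n,*[a.round(2).tolist() for a in K(n)])
print(camera_info('wrist')); print(get_obs())
E
```

```text
pics
top [[407.88, 0.0, 275.4], [0.0, 407.88, 203.26], [0.0, 0.0, 1.0]] [[-0.02, -0.99, 0.12, 451.9], [-1.0, 0.02, -0.0, 109.91], [-0.0, -0.12, -0.99, 1201.56], [0.0, 0.0, 0.0, 1.0]]
side [[522.43, 0.0, 282.8], [0.0, 522.43, 211.37], [0.0, 0.0, 1.0]] [[-0.83, -0.36, 0.42, 80.24], [-0.55, 0.55, -0.62, 805.24], [-0.01, -0.75, -0.66, 931.85], [0.0, 0.0, 0.0, 1.0]]
{'camera_matrix': array([[337.18174983,   0.        , 280.38220343],
       [  0.        , 337.18174983, 205.02478353],
       [  0.        ,   0.        ,   1.        ]]), 'mount': array([[-5.04892182e-04, -3.04562581e-01,  9.52492194e-01,
        -1.58387133e+02],
       [ 1.12786193e-03, -9.52491883e-01, -3.04561884e-01,
         8.26698413e+01],
       [ 9.99999237e-01,  9.20508771e-04,  8.24410247e-04,
         3.24084054e-01],
       [ 0.00000000e+00,  0.00000000e+00,  0.00000000e+00,
         1.00000000e+00]])}
{'time': 0.1, 'joint_positions': array([-1.46699609e+00,  3.42615995e-01,  1.52488109e+00, -2.33631713e-05,
        1.27541418e+00, -1.45968591e-01]), 'dq': array([-0.00068073, -0.00176869, -0.00205541,  0.00050509,  0.00014689,
       -0.00122803]), 'tau': array([ 9.82642814e-04, -4.32003880e+01, -2.44694638e+01,  7.19205779e-02,
        5.26048732e-02, -4.66094934e-05]), 'tool_pos': array([ 129.76339342, -508.34922961,  226.14779699]), 'tcp_rot': array([3.01256619, 1.56947752, 1.69154551]), 'contact_force': array([-0.18968122, -0.71612008, -0.19290619]), 'moment': array([0.01964857, 0.04247254, 0.0049979 ]), 'grip_width': 91.96470632254302}
```

View pics/top0.png

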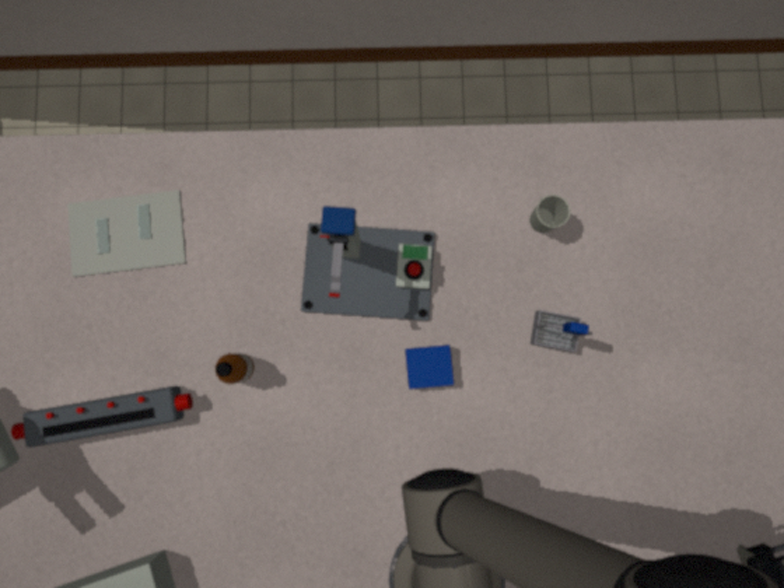

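View pics/side0.png

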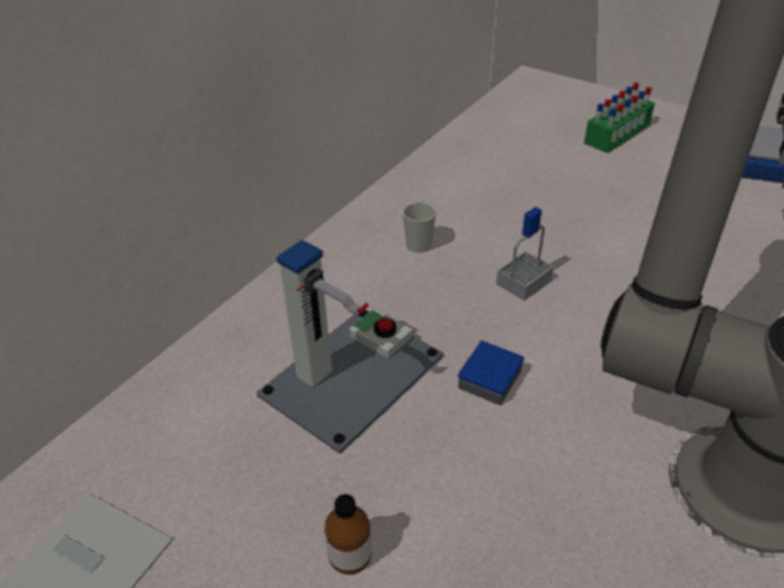

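The top view shows the carrier at about (555,330) with its grip at (576,328), the column cap at (338,220), the hook at (335,270) and the key at (414,270), all in 1.4× pixels. In the side view the grip is at (532,222) and the hook's red tip at (362,310). Next I'll enlarge these areas.

Run:
```python
from h import *
t=capture('top')[:,:,::-1]; s=capture('side')[:,:,::-1]
def c(im,x,y): # 66x50 crop at 6x
    return cv2.resize(im[y:y+50,x:x+66],None,fx=6,fy=6,interpolation=cv2.INTER_CUBIC)
def c4(im,x,y): return cv2.resize(im[y:y+75,x:x+99],(396,300),interpolation=cv2.INTER_CUBIC)
o=np.vstack([np.hstack([c(t,368,210),c4(t,213,144)]),np.hstack([c4(s,330,140),c4(s,200,165)])])
cv2.imwrite('pics/z1.png',o)
```

```text
(no output)
```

View pics/z1.png

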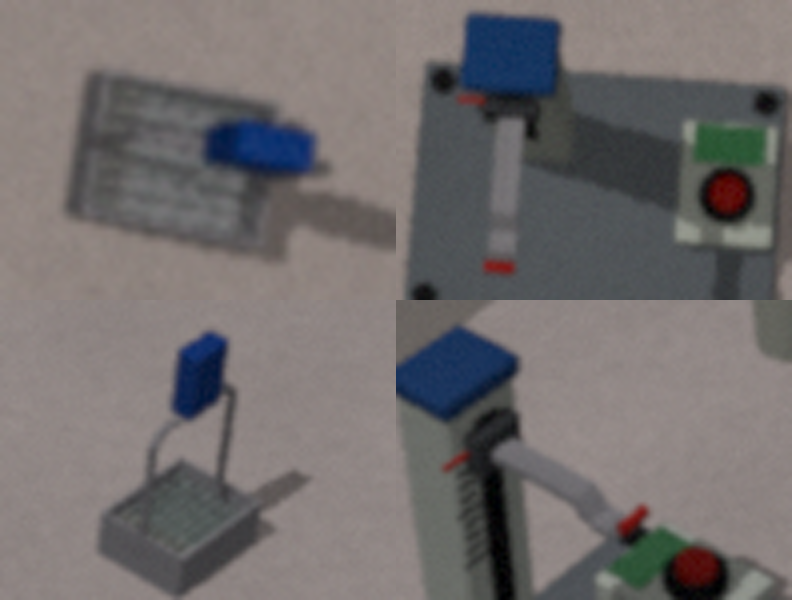

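Run:
```python
from h import *
T=lambda x,y:('top',213+(x-396)/4,144+y/4); S=lambda x,y:('side',200+(x-396)/4,165+(y-300)/4)
g=tri(('top',411.3,234.3),('side',330+200/4,140+75/4)); print('grip',g)
C=[atz('top',368+x/6,210+y/6,36) for x,y in((95,72),(275,105),(70,215),(270,250))]
for p in C: print(p.round(1))
a=C[0]-C[1]; b=C[2]-C[3]; print(np.linalg.norm(a),np.linalg.norm(b),[np.degrees(np.arctan2(-d[0],d[1])) for d in(a,b)],'traycentre',np.mean(C,0))
print('tip',tri(T(500,267),S(633,520)),'key',tri(T(727,193),S(694,566)))
p,q=atz(*T(511,122),235),atz(*T(500,262),235); print(p,q,np.degrees(np.arctan2((p-q)[1],(p-q)[0])))
p,q=atz(*T(444,80),12),atz(*T(767,103),12); print('bolts',p,q,np.degrees(np.arctan2(-(p-q)[0],(p-q)[1])))
cap=[atz(*T(x,y),274) for x,y in((467,15),(558,20),(553,95),(464,88))];print(np.array(cap).round(1), np.mean(cap,0))
print([atz('top',x/1.4,y/1.4,z).round() for x,y,z in((225,368,130),(552,210,85),(430,367,39))])
```

```text
grip [ 488.6747402  -241.72884435  144.57946697]
[ 529.5 -201.5   36. ]
[ 511.7 -286.3   36. ]
[ 462.  -185.9   36. ]
[ 443.3 -279.5   36. ]
86.63623459688742 95.47895858927092 [np.float64(-11.865758990561394), np.float64(-11.324821096921118)] traycentre [ 486.6065181  -238.30873896   36.        ]
tip [552.02067569 195.26774525 233.51732025] key [620.06063752  48.89334706  50.25069429]
[638.98278091 187.07090355 235.        ] [554.46086163 194.85625579 235.        ] -5.262690232943755
bolts [715.05372868 254.17227535  12.        ] [691.8014347   14.88006926  12.        ] -5.5500710409483425
[[695.3 208.6 274. ]
 [691.  155.7 274. ]
 [646.7 159.4 274. ]
 [652.1 210.9 274. ]] [671.28655092 183.66952662 274.        ]
[array([431., 410., 130.]), array([ 727., -229.,   85.]), array([421.,  22.,  39.])]
```

```bash
cat >> h.py <<'E'
from scipy.spatial.transform import Rotation as Ro
def st():
    o=get_obs(); R=Ro.from_euler('xyz',o['tcp_rot']).as_matrix(); z=R[:,2]
    print('t',round(o['time'],2),'tcp',o['tool_pos'].round(1),'jaw',round(np.degrees(np.arctan2(z[1],z[0])),1),'tilt',R[2,0].round(4),'F',o['contact_force'].round(2),'M',o['moment'].round(3),'w',round(o['grip_width'],1),'q',o['joint_positions'].round(2))
    return o,R
E
python3 - <<'E'
from h import *
st()
E
```

```text
t 0.2 tcp [ 129.8 -508.5  226.3] jaw -75.7 tilt -1.0 F [-0.25  0.05  0.32] M [0.038 0.028 0.01 ] w 91.9 q [-1.47  0.34  1.52  0.    1.28 -0.15]
```

>>> carry_out(
  rows=[
    [20, 15, 0, 4],
    [50, 37, 0, 9],
    [80, 60, 0, 15],
    [110, 82, 0, 20],
    [140, 104, 0, 26],
    [170, 127, -2, 31],
    [200, 149, -4, 37],
    [230, 171, -6, 42],
    [260, 194, -8, 47],
    [290, 216, -10, 52],
    [315, 235, -12, 57],
    [335, 250, -14, 60],
    [350, 261, -16, 63],
    [358, 267, -16, 64],
    [358, 267, -16, 64],
    [358, 267, -16, 64],
  ],
  hand=91,
)

```text
time: 1.53
tool_pos: [487.5, -241.6, 210.2]
tcp_rot: [-3.081, 1.569, 2.997]
contact_force: [-1.1, 0.1, -0.2]
grip_width: 91.0
```

Run:
```python
from h import *
o,R=st()
i=camera_info('wrist'); M=np.array(i['mount']); k=np.array(i['camera_matrix'])
im=capture('wrist')[:,:,::-1].copy()
P=np.eye(4);P[:3,:3]=R;P[:3,3]=o['tool_pos']; W=P@M
np.save('w1.npy',W)
def pr(p):
    c=np.linalg.inv(W)@np.append(p,1); q=k@c[:3]; return q[:2]/q[2]
a=np.radians(-11.5); X=np.array([np.cos(a),np.sin(a),0]); Y=np.array([-np.sin(a),np.cos(a),0])
c0=np.array([488.,-241,0])
for x in(-9,9):
  for y in(-17,17): 
    u=pr(c0+x*X+y*Y+[0,0,169]); print(u.round(1)); cv2.circle(im,tuple(int(v) for v in u.round()),2,(0,255,255),-1)
cv2.imwrite('pics/w1.png',cv2.resize(im,None,fx=1.4,fy=1.4))
```

```text
t 1.53 tcp [ 487.5 -241.6  210.2] jaw -11.7 tilt -1.0 F [-1.12  0.1  -0.25] M [ 0.02  -0.074 -0.039] w 91.0 q [-0.6   0.39  1.5  -0.    1.25 -0.4 ]
[267.2 255.9]
[266.4 206.3]
[294.8 255.8]
[295.3 206.3]
```

View pics/w1.png

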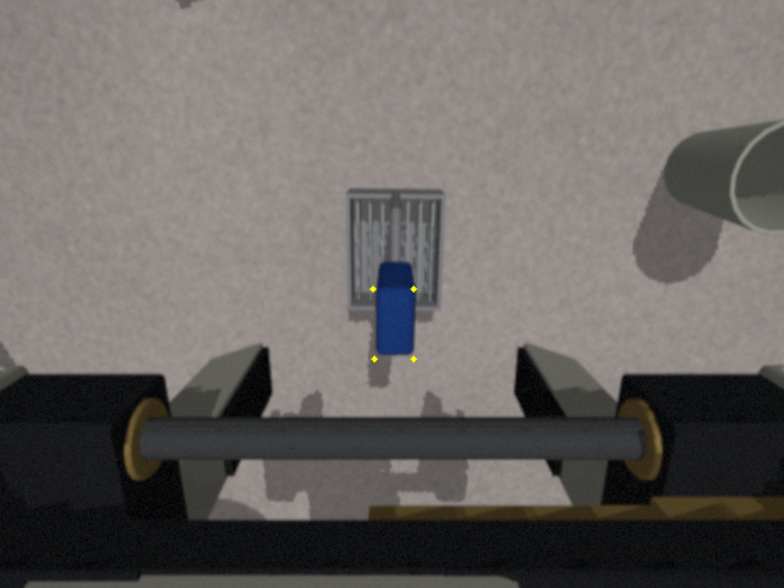

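The wrist view shows the grip's top face centred at about (395,320), within about 2 mm of the predicted corners and square to the jaws. I'll go down and grip it high, to keep the gripper body clear of the column later.

>>> carry_out(
  rows=[
    [0, 1, -10, 0],
    [0, 2, -25, 0],
    [0, 2, -40, 0],
    [0, 2, -52, 0],
    [0, 2, -62, 0],
    [0, 2, -68, 0],
    [0, 2, -70, 0],
    [0, 2, -70, 0],
    [0, 2, -70, 0],
  ],
)

```text
time: 2.33
tool_pos: [487.3, -240.4, 140.8]
tcp_rot: [-2.325, 1.57, -2.531]
contact_force: [0.1, -0.3, 1.0]
grip_width: 90.9
```

>>> carry_out(
  rows=[
    [0, 0, 0, 0],
    [0, 0, 0, 0],
    [0, 0, 0, 0],
    [0, 0, 0, 0],
    [0, 0, 0, 0],
    [0, 0, 0, 0],
    [0, 0, 0, 0],
    [0, 0, 0, 0],
    [0, 0, 0, 0],
    [0, 0, 0, 0],
    [0, 0, 0, 0],
    [0, 0, 0, 0],
  ],
  hand=8,
)

```text
time: 3.33
tool_pos: [487.5, -240.4, 140.8]
tcp_rot: [-1.86, 1.57, -2.066]
contact_force: [-1.5, 0.2, -4.8]
grip_width: 18.2
```

>>> carry_out(
  rows=[
    [0, 0, 2, 0],
    [0, 0, 6, 0],
    [0, 0, 14, 0],
    [0, 0, 22, 0],
    [0, 0, 28, 0],
    [0, 0, 30, 0],
    [0, 0, 30, 0],
    [0, 0, 30, 0],
    [0, 0, 30, 0],
    [0, 0, 30, 0],
    [0, 0, 30, 0],
    [0, 0, 30, 0],
  ],
)

```text
time: 4.33
tool_pos: [487.3, -240.4, 170.5]
tcp_rot: [-2.707, 1.57, -2.913]
contact_force: [-0.4, -0.4, -4.9]
grip_width: 17.7
```

Run:
```python
from h import *
for i in range(8):
    st(); capture('wrist')
save('side','s2.png',(300,90,480,225),4)
```

```text
t 4.33 tcp [ 487.3 -240.4  170.5] jaw -11.8 tilt -1.0 F [-0.35 -0.42 -4.92] M [-0.038 -0.078 -0.035] w 17.7 q [-0.6   0.43  1.56 -0.    1.16 -0.39]
t 4.38 tcp [ 487.4 -240.4  170.5] jaw -11.8 tilt -1.0 F [-0.7  -0.03 -6.54] M [-0.024 -0.095 -0.024] w 17.6 q [-0.6   0.43  1.56 -0.    1.16 -0.39]
t 4.43 tcp [ 487.4 -240.4  170.6] jaw -11.8 tilt -1.0 F [-0.24 -0.31 -5.23] M [-0.027 -0.102  0.001] w 17.3 q [-0.6   0.43  1.56 -0.    1.16 -0.39]
t 4.48 tcp [ 487.4 -240.4  170.6] jaw -11.8 tilt -1.0 F [-0.36  0.1  -5.33] M [-0.014 -0.065  0.016] w 17.9 q [-0.6   0.43  1.56 -0.    1.16 -0.39]
t 4.53 tcp [ 487.4 -240.4  170.7] jaw -11.8 tilt -1.0 F [-0.17 -0.76 -6.13] M [ 0.013 -0.104 -0.032] w 17.3 q [-0.6   0.43  1.56 -0.    1.16 -0.39]
t 4.58 tcp [ 487.4 -240.5  170.7] jaw -11.8 tilt -1.0 F [-0.47  0.04 -5.69] M [-0.037 -0.092 -0.004] w 17.9 q [-0.6   0.43  1.56 -0.    1.16 -0.39]
t 4.63 tcp [ 487.5 -240.4  170.7] jaw -11.8 tilt -1.0 F [-0.32 -0.14 -5.91] M [ 0.018 -0.126  0.016] w 17.8 q [-0.6   0.43  1.56 -0.    1.16 -0.39]
t 4.68 tcp [ 487.4 -240.4  170.7] jaw -11.8 tilt -1.0 F [-0.43  0.06 -5.71] M [-0.048 -0.07   0.052] w 17.8 q [-0.6   0.43  1.56 -0.    1.16 -0.39]
```

View pics/s2.png

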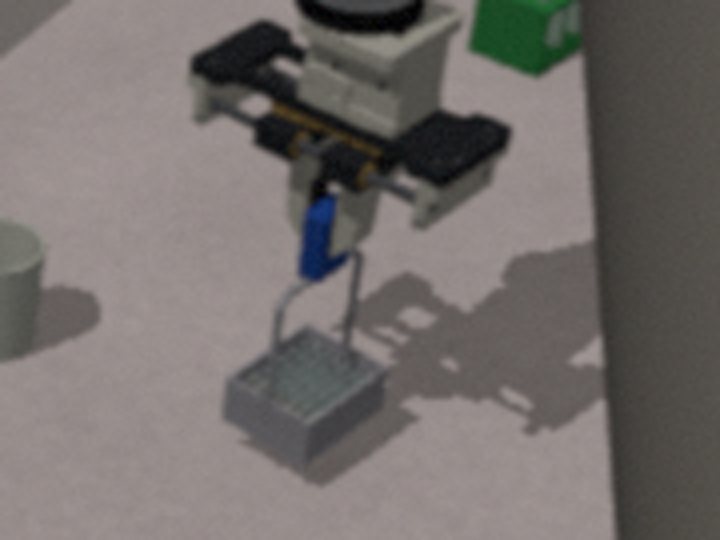

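The grip is held, the carrier hangs level and weighs about 5.7 N, so the hook should dip about 44 mm. At that dip the 190 mm gripper body would be level with the column top, so I'll set the carrier down and grip it 9 mm higher.

>>> carry_out(
  rows=[
    [0, 0, -6, 0],
    [0, 0, -14, 0],
    [0, 0, -21, 0],
    [0, 0, -26, 0],
    [0, 0, -29, 0],
    [0, 0, -30, 0],
    [0, 0, -30, 0],
    [0, 0, -30, 0],
    [0, 0, -30, 0],
  ],
)

```text
time: 5.53
tool_pos: [487.5, -240.6, 140.7]
tcp_rot: [-1.636, 1.57, -1.842]
contact_force: [-0.3, 0.3, -5.8]
grip_width: 17.8
```

>>> carry_out(
  rows=[
    [0, 0, 0, 0],
    [0, 0, 0, 0],
    [0, 0, 0, 0],
    [0, 0, 0, 0],
    [0, 0, 2, 0],
    [0, 0, 5, 0],
    [0, 0, 8, 0],
    [0, 0, 9, 0],
    [0, 0, 9, 0],
    [0, 0, 9, 0],
  ],
  hand=40,
)

```text
time: 6.37
tool_pos: [487.5, -240.6, 149.9]
tcp_rot: [-1.401, 1.57, -1.607]
contact_force: [0.0, -0.8, 0.3]
grip_width: 40.1
```

>>> carry_out(
  rows=[
    [0, 0, 0, 0],
    [0, 0, 0, 0],
    [0, 0, 0, 0],
    [0, 0, 0, 0],
    [0, 0, 0, 0],
    [0, 0, 0, 0],
    [0, 0, 0, 0],
    [0, 0, 0, 0],
    [0, 0, 0, 0],
    [0, 0, 0, 0],
  ],
  hand=8,
)

```text
time: 7.2
tool_pos: [487.5, -240.5, 149.8]
tcp_rot: [-1.459, 1.57, -1.665]
contact_force: [1.3, 0.1, -1.9]
grip_width: 18.3
```

>>> carry_out(
  rows=[
    [0, 0, 2, 0],
    [0, 0, 6, 0],
    [0, 0, 14, 0],
    [0, 0, 26, 0],
    [0, 0, 40, 0],
    [0, 0, 56, 0],
    [0, 0, 72, 0],
    [0, 0, 88, 0],
    [0, 0, 104, 0],
    [0, 0, 118, 0],
    [0, 0, 130, 0],
    [0, 0, 138, 0],
    [0, 0, 140, 0],
    [0, 0, 140, 0],
    [0, 0, 140, 0],
  ],
)

```text
time: 8.45
tool_pos: [487.2, -240.3, 289.1]
tcp_rot: [-2.969, 1.57, 3.109]
contact_force: [-0.3, -0.2, -5.9]
grip_width: 17.4
```

Run:
```python
from h import *
f=[]
for i in range(10):
    f.append(get_obs()['contact_force'][2]); capture('wrist')
print(np.mean(f),np.std(f)); st()
```

```text
-5.741701750916162 0.6108781719312907
t 8.95 tcp [ 487.5 -240.5  289.7] jaw -11.8 tilt -1.0 F [-0.42  0.15 -5.77] M [-0.065 -0.083 -0.024] w 17.8 q [-0.6   0.34  1.36 -0.    1.45 -0.39]
```

>>> carry_out(
  rows=[
    [0, 8, 0, 0],
    [1, 25, 0, 0],
    [2, 48, 0, 1],
    [3, 76, 0, 1],
    [4, 106, 0, 2],
    [5, 138, 0, 2],
    [6, 172, 0, 3],
    [7, 206, 0, 3],
    [8, 240, 0, 4],
    [9, 274, 0, 4],
    [10, 308, 0, 5],
    [10, 340, 0, 5],
    [10, 370, 0, 6],
    [10, 396, 0, 6.4],
    [10, 416, 0, 6.4],
    [10, 430, 0, 6.4],
    [10, 438, 0, 6.4],
    [10, 441, 0, 6.4],
    [10, 441, 0, 6.4],
    [10, 441, 0, 6.4],
  ],
)

```text
time: 10.62
tool_pos: [497.5, 199.9, 289.7]
tcp_rot: [-1.683, 1.57, -1.778]
contact_force: [0.8, 1.0, -4.8]
grip_width: 17.8
```

Run:
```python
from h import *
st()
t=capture('top')[:,:,::-1]; s=capture('side')[:,:,::-1]
c=lambda im,x,y,w,h,f:cv2.resize(im[y:y+h,x:x+w],None,fx=f,fy=f,interpolation=cv2.INTER_CUBIC)
cv2.imwrite('pics/a1.png',np.hstack([c(t,200,130,100,140,4),c(s,180,120,100,140,4)]))
```

```text
t 10.62 tcp [497.5 199.9 289.7] jaw -5.4 tilt -1.0 F [ 0.83  1.02 -4.79] M [ 0.049 -0.123  0.046] w 17.8 q [ 0.24  0.32  1.38 -0.    1.44  0.33]
```

View pics/a1.png

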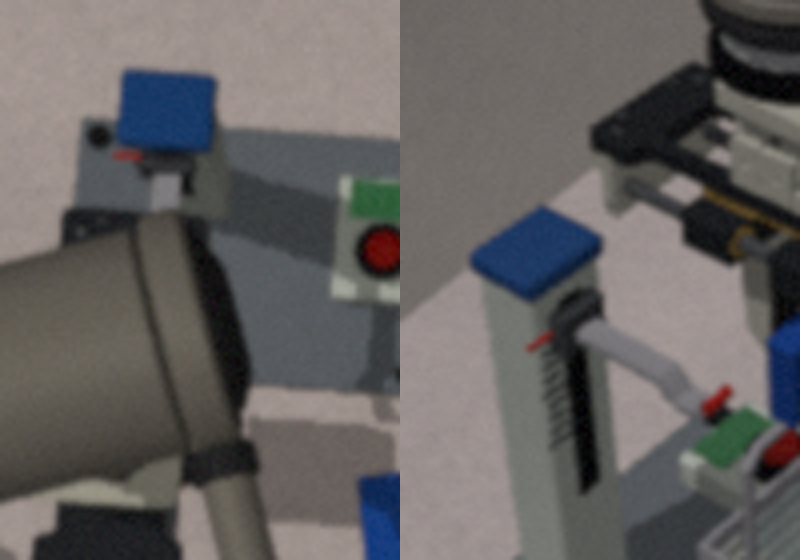

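Left: the arm hides the carrier from above. Right: the grip is just outside the hook's red tip, now at about (715,400), and the gripper is well above the cap. I'll move it in over the trough.

>>> carry_out(
  rows=[
    [5, 0, 0, 0],
    [14, -1, 0, 0],
    [25, -2, 0, 0],
    [37, -3, 0, 0],
    [48, -4, 0, 0],
    [58, -5, 0, 0],
    [65, -6, 0, 0],
    [69, -6, 0, 0],
    [70.5, -6, 0, 0],
    [70.5, -6, 0, 0],
    [70.5, -6, 0, 0],
    [70.5, -6, 0, 0],
  ],
)

```text
time: 11.72
tool_pos: [567.7, 193.7, 289.9]
tcp_rot: [-1.725, 1.57, -1.82]
contact_force: [-0.3, 0.2, -5.8]
grip_width: 18.1
```

Run:
```python
from h import *
o,R=st()
s=capture('side')[:,:,::-1]; w=capture('wrist')[:,:,::-1]
c=lambda im,x,y,w,h,f:cv2.resize(im[y:y+h,x:x+w],None,fx=f,fy=f,interpolation=cv2.INTER_CUBIC)
cv2.imwrite('pics/a2.png',np.hstack([c(s,190,140,80,110,5),c(w,180,130,200,275,2)]))
a=np.radians(-5.4);X=np.array([np.cos(a),np.sin(a),0]);Y=np.array([-np.sin(a),np.cos(a),0])
b=o['tool_pos']-[0,0,31.8]; seat=np.array([568,194,225.])
f=lambda p:((proj('side',p)-[190,140])*5).round()
print('bar ends',f(b+17*Y),f(b-17*Y),f(b),f(b+38*Y),f(b-38*Y)); print('seat',f(seat),'tip',f(seat-16*X+[0,0,10]),'arm knee',f(seat+16*X+[0,0,10]))
```

```text
t 11.72 tcp [567.7 193.7 289.9] jaw -5.5 tilt -1.0 F [-0.33  0.16 -5.75] M [-0.007 -0.092  0.02 ] w 18.1 q [ 0.2   0.45  1.19 -0.    1.51  0.3 ]
bar ends [286. 360.] [343. 315.] [315. 337.] [250. 388.] [377. 289.]
seat [318. 399.] tip [347. 398.] arm knee [287. 365.]
```

View pics/a2.png

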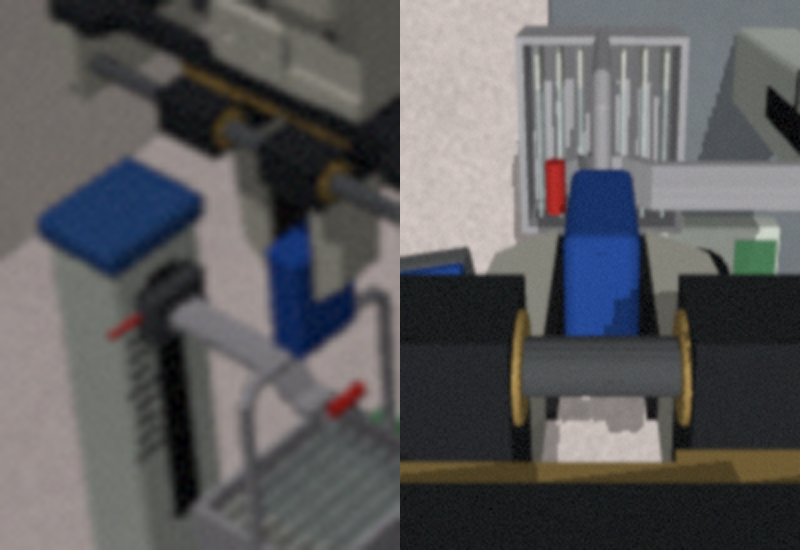

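The side view puts the tip at (345,400), against a predicted (347,398). In the wrist view the bar (x≈602) is midway between the tip end (547) and the knee (652), so it is centred over the trough. Now a slow descent.

>>> carry_out(
  rows=[
    [0, 0, -2, 0],
    [0, 0, -5, 0],
    [0, 0, -9, 0],
    [0, 0, -13, 0],
    [0, 0, -17, 0],
    [0, 0, -20, 0],
    [0, 0, -23, 0],
    [0, 0, -25, 0],
    [0, 0, -26, 0],
    [0, 0, -27.5, 0],
    [0, 0, -29, 0],
    [0, 0, -30.5, 0],
    [0, 0, -32, 0],
    [0, 0, -34, 0],
    [0, 0, -36, 0],
    [0, 0, -38, 0],
    [0, 0, -39, 0],
    [0, 0, -40, 0],
    [0, 0, -40, 0],
    [0, 0, -40, 0],
  ],
)

```text
time: 13.48
tool_pos: [567.8, 193.7, 250.0]
tcp_rot: [-1.254, 1.57, -1.35]
contact_force: [1.0, 0.0, -4.2]
grip_width: 17.7
```

Run:
```python
from h import *
f=[]
for i in range(10):
    f.append(get_obs()['contact_force']); capture('wrist')
print(np.mean(f,0),np.std(f,0)); st()
```

```text
[ 0.19974319  0.17461391 -4.37238175] [0.35737968 0.43141947 0.35091279]
t 13.98 tcp [567.8 193.7 250. ] jaw -5.4 tilt -1.0 F [ 0.46  0.3  -4.52] M [-0.026 -0.195  0.022] w 17.7 q [ 0.2   0.47  1.26 -0.    1.41  0.3 ]
```

>>> carry_out(
  rows=[
    [0, 0, -1, 0],
    [0, 0, -2.5, 0],
    [0, 0, -4.5, 0],
    [0, 0, -6.5, 0],
    [0, 0, -8.5, 0],
    [0, 0, -10.5, 0],
    [0, 0, -12.5, 0],
    [0, 0, -14.5, 0],
    [0, 0, -16.5, 0],
    [0, 0, -18.5, 0],
    [0, 0, -20.5, 0],
    [0, 0, -22.5, 0],
    [0, 0, -24.5, 0],
    [0, 0, -26, 0],
    [0, 0, -27, 0],
    [0, 0, -28, 0],
    [0, 0, -28.5, 0],
    [0, 0, -28.5, 0],
    [0, 0, -28.5, 0],
    [0, 0, -28.5, 0],
  ],
)

```text
time: 15.65
tool_pos: [567.9, 193.7, 221.6]
tcp_rot: [-1.11, 1.57, -1.205]
contact_force: [0.3, -0.4, -0.4]
grip_width: 17.6
```

Run:
```python
from h import *
f=[]
for i in range(16):
    f.append(get_obs()['contact_force'])
    s=capture('side') if i==0 else capture('wrist')
    if i==0: S=s
print(np.mean(f,0),np.std(f,0)); st()
s=S[:,:,::-1]
c=lambda im,x,y,w,h,f:cv2.resize(im[y:y+h,x:x+w],None,fx=f,fy=f,interpolation=cv2.INTER_CUBIC)
cv2.imwrite('pics/a3.png',c(s,180,140,130,110,5))
```

```text
[-0.08688505 -0.06443032 -0.48218598] [0.51107595 0.63744083 0.53482327]
t 16.45 tcp [567.8 193.7 221.5] jaw -5.4 tilt -1.0 F [-0.29  1.71 -0.61] M [-0.021 -0.138  0.007] w 17.5 q [ 0.2   0.48  1.31 -0.    1.34  0.3 ]
```

View pics/a3.png

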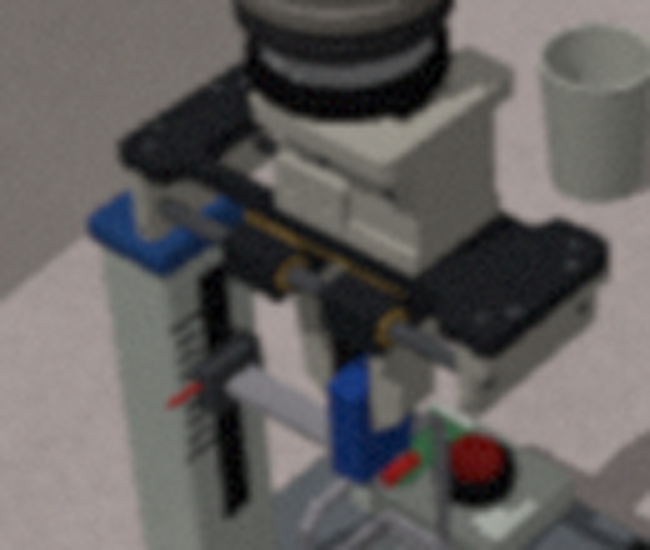

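>>> carry_out(
  rows=[
    [0, 0, -0.5, 0],
    [0, 0, -1.2, 0],
    [0, 0, -2, 0],
    [0, 0, -2.7, 0],
    [0, 0, -3.2, 0],
    [0, 0, -3.5, 0],
    [0, 0, -3.5, 0],
    [0, 0, -3.5, 0],
    [0, 0, -3.5, 0],
    [0, 0, -3.5, 0],
    [0, 0, -3.5, 0],
    [0, 0, -3.5, 0],
  ],
)

```text
time: 17.45
tool_pos: [567.8, 193.7, 218.0]
tcp_rot: [-1.192, 1.57, -1.287]
contact_force: [0.2, -0.4, 0.1]
grip_width: 17.6
```

Run:
```python
from h import *
f=[]
for i in range(24):
    f.append(np.r_[get_obs()['contact_force'],get_obs()['moment']]);capture('wrist')
print(np.mean(f,0).round(3),np.std(f,0).round(2)); st()
```

```text
[-0.13   0.185 -0.328 -0.048 -0.068 -0.004] [0.26 0.41 0.38 0.03 0.02 0.03]
t 18.65 tcp [567.8 193.7 218. ] jaw -5.4 tilt -1.0 F [-0.43  0.2  -0.4 ] M [-0.022 -0.072  0.027] w 17.7 q [ 0.2   0.49  1.32 -0.    1.33  0.3 ]
```

>>> carry_out(
  rows=[
    [0, 0, -0.4, 0],
    [0, 0, -1, 0],
    [0, 0, -1.6, 0],
    [0, 0, -2, 0],
    [0, 0, -2, 0],
    [0, 0, -2, 0],
    [0, 0, -2, 0],
    [0, 0, -2, 0],
    [0, 0, -2, 0],
  ],
)

```text
time: 19.4
tool_pos: [567.9, 193.7, 216.0]
tcp_rot: [-1.153, 1.57, -1.248]
contact_force: [0.3, -0.5, 0.1]
grip_width: 17.7
```

Run:
```python
from h import *
f=[]
for i in range(24):
    f.append(np.r_[get_obs()['contact_force'],get_obs()['moment']]);capture('wrist')
print(np.mean(f,0).round(3),np.std(f,0).round(2)); st()
save('side','b0.png',(180,140,310,250),5)
```

```text
[-0.205 -0.039  0.117 -0.046 -0.069 -0.014] [0.49 0.37 0.45 0.03 0.04 0.02]
t 20.6 tcp [567.8 193.7 216. ] jaw -5.5 tilt -1.0 F [-0.36 -0.18  0.08] M [-0.013 -0.109 -0.008] w 18.0 q [ 0.2   0.49  1.32 -0.    1.33  0.3 ]
```

The net force is about 0.1 N, so it is balanced. Now the release.

>>> carry_out(
  rows=[
    [0, 0, 0, 0],
    [0, 0, 0, 0],
    [0, 0, 0, 0],
    [0, 0, 0, 0],
    [0, 0, 0, 0],
    [0, 0, 0, 0],
    [0, 0, 3, 0],
    [0, 0, 9, 0],
    [0, 0, 18, 0],
    [0, 0, 30, 0],
    [0, 0, 44, 0],
    [0, 0, 58, 0],
    [0, 0, 72, 0],
    [0, 0, 84, 0],
    [0, 0, 92, 0],
    [0, 0, 97, 0],
    [0, 0, 100, 0],
    [0, 0, 100, 0],
    [0, 0, 100, 0],
  ],
  hand=40,
)

```text
time: 22.23
tool_pos: [567.7, 193.7, 315.6]
tcp_rot: [-1.935, 1.57, -2.03]
contact_force: [-0.3, -0.3, -0.3]
grip_width: 40.1
```

Run:
```python
from h import *
st()
a=cv2.imread('pics/b0.png'); b=None
save('side','b1.png',(180,140,310,250),5)
cv2.imwrite('pics/b2.png',cv2.resize(np.hstack([a[:,:400],cv2.imread('pics/b1.png')[:,:400]]),None,fx=1,fy=1))
```

```text
t 22.23 tcp [567.7 193.7 315.6] jaw -5.4 tilt -1.0 F [-0.33 -0.27 -0.28] M [-0.018 -0.081 -0.01 ] w 40.1 q [ 0.2   0.44  1.13 -0.    1.57  0.3 ]
```

View pics/b2.png

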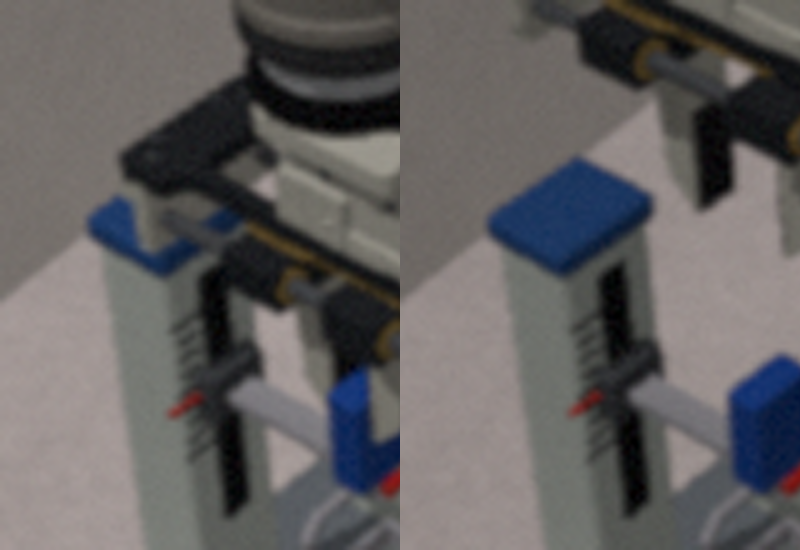

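The pointer is at the same place before and after release, (185,405) and (585,405), so there was no drop or spring. Now I'll go to the key, turning the camera side away from the carrier and shutting the fingers.

>>> carry_out(
  rows=[
    [1, -5, 0, -4],
    [4, -15, 0, -11],
    [9, -28, 0, -18],
    [14, -42, 0, -25],
    [20, -57, 0, -32],
    [26, -72, 0, -39],
    [31, -87, 0, -46],
    [36, -102, 0, -53],
    [41, -116, 0, -60],
    [46, -128, 0, -67],
    [49, -137, 0, -74],
    [51, -143, 0, -81],
    [52, -145, 0, -88],
    [52, -145, 0, -95],
    [52, -145, 0, -102],
    [52, -145, 0, -109],
    [52, -145, 0, -116],
    [52, -145, 0, -123],
    [52, -145, 0, -127],
    [52, -145, 0, -130],
  ],
  hand=0,
)

```text
time: 23.95
tool_pos: [619.4, 48.7, 314.4]
tcp_rot: [-1.496, 1.568, 2.419]
contact_force: [-0.3, 0.3, 0.4]
grip_width: 0.3
```

>>> carry_out(
  rows=[
    [0, 0, -5, -5],
    [0, 0, -15, -10],
    [0, 0, -30, -15],
    [0, 0, -47, -18],
    [0, 0, -65, -20],
    [0, 0, -83, -20],
    [0, 0, -101, -20],
    [0, 0, -119, -20],
    [0, 0, -137, -20],
    [0, 0, -153, -20],
    [0, 0, -167, -20],
    [0, 0, -178, -20],
    [0, 0, -186, -20],
    [0, 0, -190, -20],
    [0, 0, -190, -20],
    [0, 0, -190, -20],
  ],
)

```text
time: 25.28
tool_pos: [619.7, 48.6, 124.8]
tcp_rot: [-1.752, 1.569, 1.814]
contact_force: [0.7, -0.1, -0.2]
grip_width: 0.7
```

Run:
```python
from h import *
o,R=st()
s=capture('side')[:,:,::-1]; w=capture('wrist')[:,:,::-1].copy()
i=camera_info('wrist'); P=np.eye(4);P[:3,:3]=R;P[:3,3]=o['tool_pos']; W=P@np.array(i['mount']); k=np.array(i['camera_matrix'])
c=np.linalg.inv(W)@[620,48.7,50,1]; q=k@c[:3]; q=q[:2]/q[2]; print(q)
f=lambda im,x,y,w,h,f:cv2.resize(im[y:y+h,x:x+w],None,fx=f,fy=f,interpolation=cv2.INTER_CUBIC)
cv2.imwrite('pics/k1.png',np.hstack([f(s,190,140,100,140,4),f(w,180,130,200,280,2)]))
```

```text
t 25.28 tcp [619.7  48.6 124.8] jaw -155.7 tilt -1.0 F [ 0.69 -0.07 -0.23] M [ 0.163  0.012 -0.058] w 0.7 q [-0.05  0.61  1.38  0.    1.16  2.67]
[279.53551179 216.02825042]
```

View pics/k1.png

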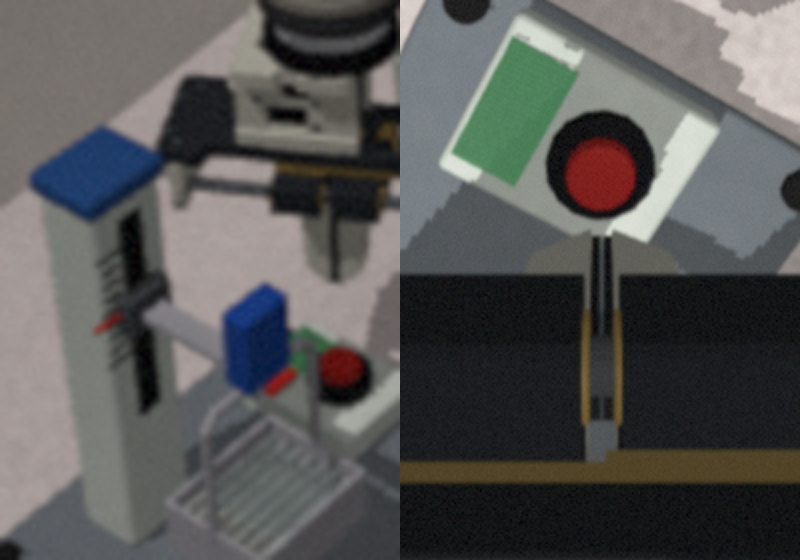

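The carrier hangs straight in the trough. The key centre in the wrist view is (280,217), against a predicted (279.5,216). I'll wait and check that everything is still.

Run:
```python
from h import *
L=[cv2.cvtColor(capture('side')[150:280,195:290],cv2.COLOR_RGB2GRAY).astype(np.float32) for _ in range(40)]
print([tuple(round(v,2) for v in cv2.phaseCorrelate(L[0],l)[0]) for l in L[::3]]); st()
# pointer region only & carrier tray
for sl in((slice(55,85),slice(15,50)),(slice(90,130),slice(40,95))):
    print([round(cv2.phaseCorrelate(L[0][sl].copy(),l[sl].copy())[0][1],2) for l in L[::3]])
```

```text
[(0.0, 0.5), (0.03, 0.59), (0.05, 0.67), (0.1, 0.72), (0.1, 0.77), (0.09, 0.75), (0.09, 0.71), (0.07, 0.8), (0.06, 0.75), (0.1, 0.73), (0.08, 0.74), (0.08, 0.74), (0.06, 0.77), (0.09, 0.76)]
t 27.38 tcp [619.4  48.7 124.4] jaw -155.7 tilt -1.0 F [-0.44 -0.34  0.71] M [ 0.141  0.017 -0.042] w 0.3 q [-0.05  0.61  1.38  0.    1.16  2.67]
[0.0, 0.2, 0.01, 0.06, 0.09, 0.0, 0.03, 0.15, 0.02, 0.07, -0.01, 0.06, 0.16, 0.01]
[0.0, 0.01, -0.05, -0.04, -0.06, -0.1, 0.04, -0.05, -0.02, 0.03, -0.02, -0.07, -0.07, -0.08]
```

>>> carry_out(
  rows=[
    [0, 0, 0, 0],
    [0, 0, 0, 0],
    [0, 0, 0, 0],
    [0, 0, 0, 0],
    [0, 0, 0, 0],
    [0, 0, 0, 0],
    [0, 0, -3, 0],
    [0, 0, -9, 0],
    [0, 0, -17, 0],
    [0, 0, -26, 0],
    [0, 0, -35, 0],
    [0, 0, -44, 0],
    [0, 0, -52, 0],
    [0, 0, -58, 0],
    [0, 0, -63, 0],
    [0, 0, -66, 0],
    [0, 0, -68, 0],
    [0, 0, -69, 0],
    [0, 0, -69, 0],
    [0, 0, -69, 0],
  ],
)

```text
time: 29.05
tool_pos: [619.6, 48.7, 55.9]
tcp_rot: [-1.755, 1.569, 1.811]
contact_force: [-1.0, 0.4, 1.3]
grip_width: 0.8
```

>>> carry_out(
  rows=[
    [0, 0, -1, 0],
    [0, 0, -2, 0],
    [0, 0, -3, 0],
    [0, 0, -4, 0],
    [0, 0, -5, 0],
    [0, 0, -6, 0],
    [0, 0, -7, 0],
    [0, 0, -8, 0],
    [0, 0, -8, 0],
    [0, 0, -8, 0],
  ],
)

```text
time: 29.88
tool_pos: [619.9, 48.6, 50.0]
tcp_rot: [-2.51, 1.569, 1.056]
contact_force: [-5.2, -0.4, 16.5]
grip_width: 0.6
```

>>> carry_out(
  rows=[
    [0, 0, -0.5, 0],
    [0, 0, -1, 0],
    [0, 0, -1.5, 0],
    [0, 0, -1.5, 0],
    [0, 0, -1.5, 0],
    [0, 0, -1.5, 0],
  ],
)

```text
time: 30.38
tool_pos: [620.0, 48.7, 50.1]
tcp_rot: [-2.826, 1.568, 0.74]
contact_force: [-4.9, -0.3, 13.3]
grip_width: 0.5
```

Run:
```python
from h import *
o,R=st()
s=capture('side')[:,:,::-1]; w=capture('wrist')[:,:,::-1]
f=lambda im,x,y,w,h,f:cv2.resize(im[y:y+h,x:x+w],None,fx=f,fy=f,interpolation=cv2.INTER_CUBIC)
cv2.imwrite('pics/k2.png',np.hstack([f(s,220,150,100,140,4),f(w,180,130,200,280,2)]))
```

```text
t 30.38 tcp [620.   48.7  50.1] jaw -155.6 tilt -1.0 F [-4.93 -0.34 13.35] M [ 0.12   0.912 -0.011] w 0.5 q [-0.05  0.69  1.45  0.    1.    2.67]
```

View pics/k2.png

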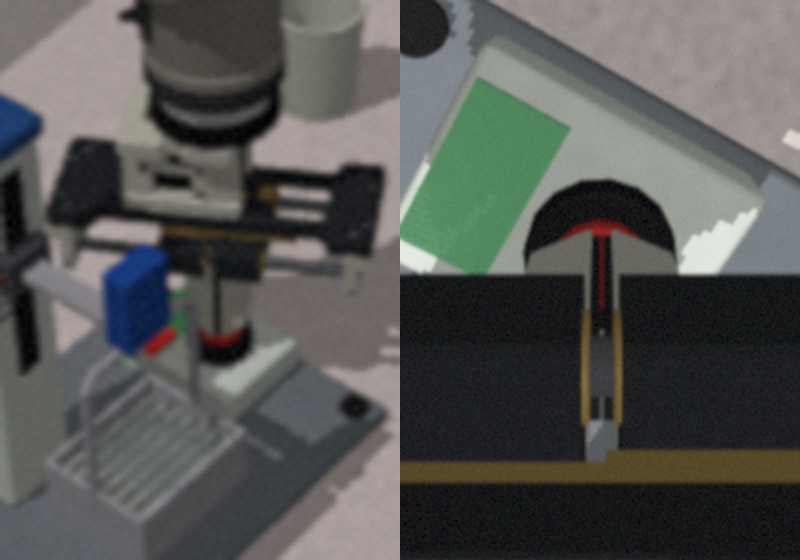

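The fingers are centred on the key and it is stiff at z≈50. I'll back off in steps: a spring force fading over about 6 mm would show that the key travelled fully.

>>> carry_out(
  rows=[
    [0, 0, 1, 0],
    [0, 0, 2, 0],
    [0, 0, 2, 0],
    [0, 0, 2, 0],
  ],
)

```text
time: 30.82
tool_pos: [619.9, 48.7, 52.0]
tcp_rot: [-2.762, 1.568, 0.805]
contact_force: [-1.5, -0.1, 4.1]
grip_width: 0.5
```

Run:
```python
from h import *
f=[]
for i in range(10):
    f.append(get_obs()['contact_force']);capture('side')
print(np.mean(f,0)); st()
```

```text
[-1.27524713 -0.04027961  3.73211632]
t 31.32 tcp [619.9  48.6  52. ] jaw -155.7 tilt -1.0 F [-0.61  0.19  3.7 ] M [ 0.158  0.276 -0.015] w 0.7 q [-0.05  0.69  1.45  0.    1.    2.67]
```

>>> carry_out(
  rows=[
    [0, 0, 1, 0],
    [0, 0, 2, 0],
    [0, 0, 2, 0],
    [0, 0, 2, 0],
  ],
)

```text
time: 31.65
tool_pos: [619.9, 48.7, 54.0]
tcp_rot: [-2.757, 1.568, 0.81]
contact_force: [-1.9, 0.2, 3.0]
grip_width: 0.5
```

Run:
```python
from h import *
f=[]
for i in range(10):
    f.append(get_obs()['contact_force']);capture('side')
print(np.mean(f,0)); st()
```

```text
[-1.13223959 -0.11374964  2.82580188]
t 32.15 tcp [619.9  48.7  54. ] jaw -155.7 tilt -1.0 F [-1.45 -0.59  2.74] M [ 0.091  0.153 -0.063] w 0.7 q [-0.05  0.69  1.45  0.    1.    2.67]
```

>>> carry_out(
  rows=[
    [0, 0, 1, 0],
    [0, 0, 1.5, 0],
    [0, 0, 1.5, 0],
    [0, 0, 1.5, 0],
  ],
)

```text
time: 32.48
tool_pos: [619.9, 48.7, 55.5]
tcp_rot: [-2.741, 1.568, 0.826]
contact_force: [-1.2, 0.0, 1.4]
grip_width: 0.2
```

Run:
```python
from h import *
f=[]
for i in range(8):
    f.append(get_obs()['contact_force']);capture('side')
print(np.mean(f,0)); st()
```

```text
[-0.92106315  0.09289918  1.75447095]
t 32.88 tcp [619.9  48.7  55.5] jaw -155.6 tilt -1.0 F [-0.67 -0.32  2.11] M [ 0.129  0.09  -0.022] w 0.4 q [-0.05  0.68  1.45  0.    1.01  2.67]
```

>>> carry_out(
  rows=[
    [0, 0, 0.5, 0],
    [0, 0, 0.8, 0],
    [0, 0, 0.8, 0],
    [0, 0, 0.8, 0],
  ],
)

```text
time: 33.22
tool_pos: [620.0, 48.7, 56.3]
tcp_rot: [-2.762, 1.568, 0.805]
contact_force: [-0.3, -0.6, 1.3]
grip_width: 0.0
```

Run:
```python
from h import *
f=[]
for i in range(8):
    f.append(get_obs()['contact_force']);capture('side')
print(np.mean(f,0)); st()
```

```text
[-0.2643977   0.0222329   0.80030494]
t 33.62 tcp [619.9  48.7  56.3] jaw -155.6 tilt -1.0 F [-0.85  0.01  1.25] M [0.184 0.039 0.041] w 0.6 q [-0.05  0.68  1.45  0.    1.01  2.67]
```

The key's rest height is about 56 and its hard stop about 50, a 6 mm travel, so it went fully down. Retreating now.

>>> carry_out(
  rows=[
    [0, 0, 3, 0],
    [0, 0, 9, 0],
    [0, 0, 18, 0],
    [0, 0, 30, 0],
    [0, 0, 45, 0],
    [0, 0, 60, 0],
    [0, 0, 75, 0],
    [0, 0, 90, 0],
    [0, 0, 105, 0],
    [0, 0, 120, 0],
    [0, 0, 132, 0],
    [0, 0, 140, 0],
    [0, 0, 144, 0],
    [0, 0, 145, 0],
    [0, 0, 145, 0],
    [0, 0, 145, 0],
  ],
)

```text
time: 34.95
tool_pos: [619.6, 48.7, 200.6]
tcp_rot: [-2.182, 1.569, 1.385]
contact_force: [0.4, -0.4, -0.7]
grip_width: 0.5
```

Run:
```python
from h import *
st(); save('side','fin.png',s=1.4)
```

```text
t 34.95 tcp [619.6  48.7 200.6] jaw -155.6 tilt -1.0 F [ 0.41 -0.37 -0.69] M [ 0.146 -0.044  0.001] w 0.5 q [-0.05  0.54  1.28  0.    1.32  2.67]
```

View pics/fin.png

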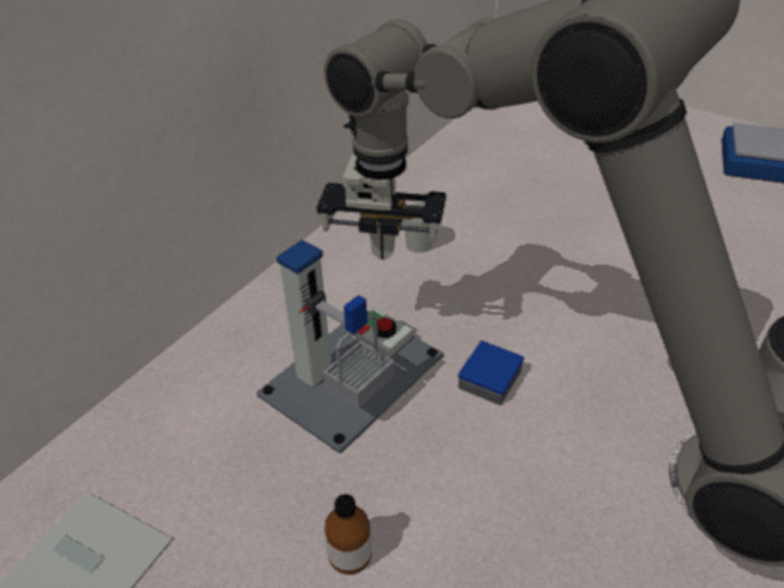

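The carrier hangs in the hook with its grip at (355,313), and the bottle, box and beaker are where they were. The gripper is clear of everything, so I'm handing in.

```bash
python3 -c "
from plant import *
print(close_job())"
```

```text
the job is handed in; nothing more can be done
None
```

The carrier is hanging in the hook's trough and the hold key has been pressed fully down. I handed the job in at about 35 s of the 72 s allowed; no verdict was reported.

- **Grip and weight:** I gripped the carrier across its 18 mm and weighed it at about 5.7 N. I then set it down and re-gripped it 9 mm higher, because at the expected 44 mm dip the gripper body would have met the column.
- **Hanging:** I lowered it at no more than about 25 mm/s until the force left on the tool was about 0.1 N, with the hook roughly 44 mm down and well short of its stop, then let go. The hook's pointer was at the same place in the pictures before and after release. A later series over 2 s showed no movement beyond measurement noise.
- **Key:** I pressed it to its hard stop with 13–16 N, then let it spring back. Backing off in steps put its rest height at about 56 mm and its stop at about 50 mm, which matches the 6 mm travel.
- **Last picture:** The carrier is still hanging, the bottle, beaker and slide box look unmoved, and the gripper is clear.
- **Disagreement:** The first camera estimate put the key's top at 50 mm, against 56 mm by touch. I relied on the touch measurement.

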